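# Set the stopper gauge by its knurled wheel

## Task

Set the stopper gauge: with a fingertip on top of its knurled wheel, roll the wheel, in several strokes if need be, until the gap has closed so far that the sliding jaw's pointer is level with the index tab, then take the hand away. Do not touch the sliding jaw or shift the tab, and leave the stoppers and everything else on the bench where they stand; nothing is to be gripped or lifted.

Things in the scene. Friction and masses are not known exactly. Their poses are not given: they have to be found in the camera images.
- gauge: stopper-sizing gauge fixed to the bench: base plate 130x270x14 mm, knurled wheel at its right end, sliding jaw in the middle, fixed jaw at its left end. Origin: on the bench, midway along the 270 mm. Its y axis runs along the gauge from the wheel to the fixed jaw (to the robot's left at yaw 0), x away from the robot, z up. Place and yaw vary.
- wheel_top (a point): crown of the wheel when not pressed, 95 mm above the bench, mid width. Steel disc, radius 40 mm, 22 mm wide, level axle along the gauge's x; housing beside it up to 74 mm above the bench. The beam with wheel and jaw is sprung: the wheel sinks from about 2 N, then 1.5 N/mm, at most 5 mm. Pressed 3 to 4 mm it follows a fingertip moved along the gauge's y without slip; 1 N at the rim turns it; it stays where left.
- gauge_wheel (a joint): angle of the wheel, rad; grows as the top of the wheel goes towards the fixed jaw (+y of the gauge). 1 rad (40 mm of rim travel) moves the sliding jaw 8 mm, the same way as the top of the wheel; it works both ways. Stops at -0.5 and about 6.7.
- gauge_jaw (a joint): travel of the sliding jaw in m, growing towards the fixed jaw as the gap closes; gap between the jaws = 0.0535 minus this value. The jaw is an aluminium block 62x30 mm, top 64 mm above the bench, between wheel and fixed jaw (top 62 mm).
- pointer (a point): tip of the sliding jaw's pointer, a dark steel finger 3 mm wide over the white scale on the robot's side of the gauge, 26 mm above the bench; it moves with the jaw
- mark (a point): upper end of the index tab's nib (3 mm wide), 34 mm above the bench. The tab is a small dark steel saddle with an upright nib, 12 mm wide, on the rail along the robot's side of the gauge, between pointer and fixed jaw at the start; its place varies. The jaw is set when pointer and mark have the same y in the gauge's frame. The tab slides if pushed with over 6 N.
- bung_1: black rubber stopper, 34 mm wide and 22 mm high, standing on the bench in front of the gauge. Origin: centre of its underside. A bystander.
- bung_2: black rubber stopper, 24 mm wide and 18 mm high, standing on the bench behind the gauge. Origin: centre of its underside. A bystander.
- bung_5: pale rubber stopper, 28 mm wide and 12 mm high, standing on the bench behind the gauge. Origin: centre of its underside. A bystander.
- beaker_50a: small glass beaker, 68 mm wide and 90 mm high, behind the gauge to the left. Origin: centre of its underside. A bystander.
- marker_green: felt pen lying on the bench, 135 mm long, right. Origin: centre of its underside. A bystander.
- log_book: hard-backed bench log lying flat, 210x152x19 mm, right. Origin: centre of its underside. A bystander.

How it is judged:
By the outcome, as a careful person would: the job done as asked, in the order asked, and still so for the second after the job is handed in, with the robot touching nothing.
It also fails if it takes over 51 s, if anything falls off the work surface, if the arm or the gripper's body presses on something with over 40 N, if the wrist force passes 120 N, or if a joint passes its speed limit or range.

## Robot

A 7-joint arm with a two-finger parallel gripper is mounted at the origin on a cart in front of the work surface, level with it; the furniture and walls round the work are solid. World frame = base frame: x ahead of the robot, y to its left, z up, the work surface at z = 0. Lengths are in m, angles in degrees, forces in N, time in s.
With the tool pointing down it reaches from about 0.35 to 0.9 m from the base axis. Payload 8.1 kg.
Tool frame: the origin (TCP) lies at the very end of the fingers, on their centre line; the grasp point (between the pads) lies 19 mm behind it; z points along the fingers, y is the direction in which the jaws open and shut (so a half turn about z gives the same grasp; the last joint's range is limited). The gripper opens to 85 mm and grips with 20 to 120 N. Pads are 22 mm wide; open, the fingers measure 114 mm over their backs; the gripper's body (76 mm by 85 mm) begins 54 mm behind the grasp point. The pads swing forward as they close: fully open they stand 13 mm farther back than shut.
Start: joints at [67.231, 24.895, 1.432, 90.138, -0.665, 64.973, -4.303], TCP at [0.182, -0.598, 0.231] pointing down, gripper open.
Joint ranges: [-149.89, 149.89], [-25.12, 119.58], [-72.63, 75.52], [4.76, 147.25], [-75.54, 255.54], [6.69, 114.76], [-157.13, 157.13]. Speed limits (degrees/s): [127.2, 127.2, 172.46, 172.46, 180, 180, 180].

## Interface

Orientations are given as [roll, pitch, yaw] about the fixed x, y, z axes, in that order (R = Rz(yaw) Ry(pitch) Rx(roll)).
In Python, from cell import ctrl gives the robot as it stands.
- The arm moves only by the shell command python3 -m inch 'ROWS'. ROWS is JSON, a list of rows, each a list of 7 numbers: the shift along the tool's x, y, z in cm, then the turn, a rotation vector about the tool's x, y, z in rad, then the opening, from 0 (shut) to 1 (fully open). In form: [[dx, dy, dz, ax, ay, az, hand], ...]. A call has exactly 10 rows; each row is the pose to reach, as a shift and turn from the pose commanded when the call began, along the tool's axes at that moment; what a row does not reach only later rows make up. A row lasts 1/10 s, in which the tool goes at most 50 mm and 8.59 degrees, less where a joint would pass 70% of its speed; a pose out of reach is approached as far as the arm can. A call with a gripper value outside its range is refused whole. The fingers move at their own pace and stop on an object; the grip force is fixed at half the most. Time passes only in rows, so rows that repeat a pose let the fingers close, or fill a call up. It gives the time, the measured TCP pose, the force and the opening at its end, in the units of the state.
- ctrl.get_state(): the state, without advancing time (a new reading comes with each control period).
- ctrl.read_camera(name): name is "side" or "top"; returns a dict with "img" (400x640x3 uint8, red, green, blue), "fovy" (degrees; the focal length in pixels is half the picture's height over the tangent of half this angle, whatever the lens; pixels are square), "cx", "cy" (the principal point, pixels), "R" (3x3) and "t" (3): a world point X has camera coordinates R X + t. Camera axes: x right, y down, z forward; pixel columns grow to the right and rows downward; lengths in m; the calibration is good to about 2 mm. A picture is of the moment at which its call begins. There is no depth.
- ctrl.job_done(): hands the job in, once; it reports no verdict.
The state is a dict: "clock": time; "joint_positions": joint angles; "qvel": joint speeds; "joint_efforts": joint torques, N m; "tcp_pos": TCP position; "tcp_rot": TCP orientation; "ft_force": force on the tool from outside, world axes, zero at the start; "moment": the same for the moment, N m; "gripper_width": opening from 0.0 (shut) to 1.0 (fully open).
Only numpy, scipy, OpenCV 4.12 (cv2) and the standard library are available. Lean on these libraries where they do the work, as an engineer would, in place of code of your own. Each camera call takes 0.05 s, during which the arm holds its last target.

## Working session

There is one attempt and no reset: what is moved stays moved. The work goes in short steps, Python scripts to look and compute and a shell command to move; the robot and the scene stay as the last step left them, time stands still between calls to the robot, and variables do not carry over. Pictures are saved under pics/ and viewed, and the job is handed in when it is done.

```bash
mkdir -p pics; ls
python3 - <<'E'
from cell import ctrl
import cv2
s=ctrl.get_state(); print(s)
for n in("side","top"):
    c=ctrl.read_camera(n); cv2.imwrite(f"pics/{n}0.png",c["img"][:,:,::-1]); print(n,c["fovy"],c["cx"],c["cy"],c["R"],c["t"],{k for k in c})
E
```

```text
pics
{'clock': 0.0, 'joint_positions': array([67.22991508, 24.93657541,  1.43174725, 90.18936968, -0.66303937,
       64.97286181, -4.30125141]), 'qvel': array([ 0.10987919, -0.07739722, -0.02432742, -0.00987846,  0.06772909,
       -0.03889697,  0.03537644]), 'joint_efforts': array([-6.88597356e-04, -6.70484090e+01,  1.02484412e+00, -3.16213524e+01,
        1.55219313e-02,  1.25033024e-02,  2.45331751e-05]), 'tcp_pos': array([ 0.18138215, -0.59757482,  0.23052301]), 'tcp_rot': array([-1.79910022e+02,  1.00319650e-02,  1.68890621e+01]), 'ft_force': array([0.11485504, 0.07208103, 0.74104432]), 'moment': array([ 0.05093921, -0.0037931 ,  0.05383285]), 'gripper_width': 0.9934978615364711}
side 46.783211902242634 315.6595645444796 198.9701313622057 [[-0.98843245 -0.15009175 -0.02176604]
 [-0.04737569  0.44190258 -0.89581117]
 [ 0.14407234 -0.88441765 -0.44390155]] [0.54657874 0.12807209 1.21697756] {'cx', 'cy', 'img', 'fovy', 'R', 't'}
top 49.326297359329914 319.5156131241975 197.8545303567597 [[ 5.47332084e-03 -9.99984983e-01  2.76241746e-04]
 [-9.79612873e-01 -5.41729218e-03 -2.00821495e-01]
 [ 2.00819976e-01  8.28550502e-04 -9.79627812e-01]] [-0.05136246  0.56092406  1.19916437] {'cx', 'cy', 'img', 'fovy', 'R', 't'}
```

View pics/top0.png

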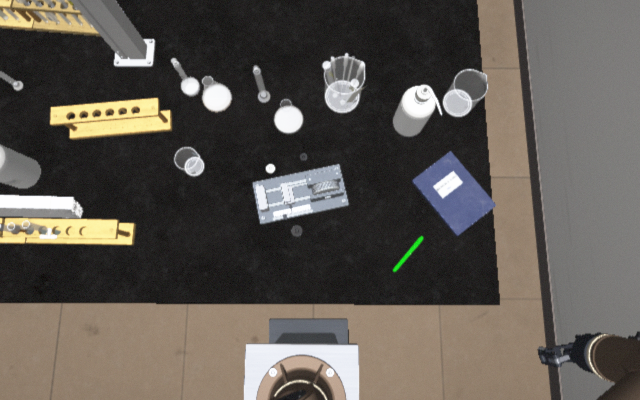

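View pics/side0.png

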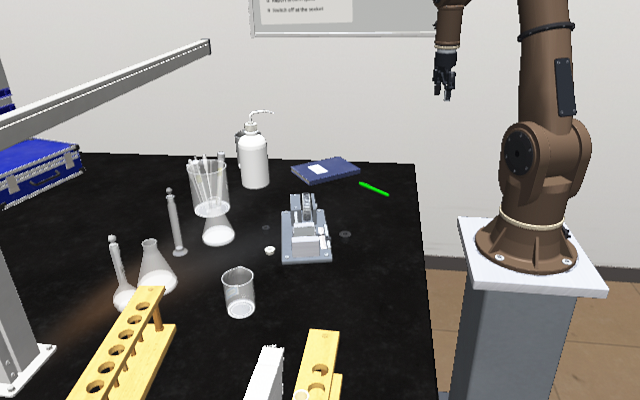

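Run:
```python
import cv2
a=cv2.imread("pics/top0.png")[155:235,240:360]; cv2.imwrite("pics/topc.png",cv2.resize(a,None,fx=6.5,fy=6.5,interpolation=cv2.INTER_CUBIC))
a=cv2.imread("pics/side0.png")[185:270,270:345]; cv2.imwrite("pics/sidec.png",cv2.resize(a,None,fx=7,fy=7,interpolation=cv2.INTER_CUBIC))
```

```text
(no output)
```

View pics/topc.png

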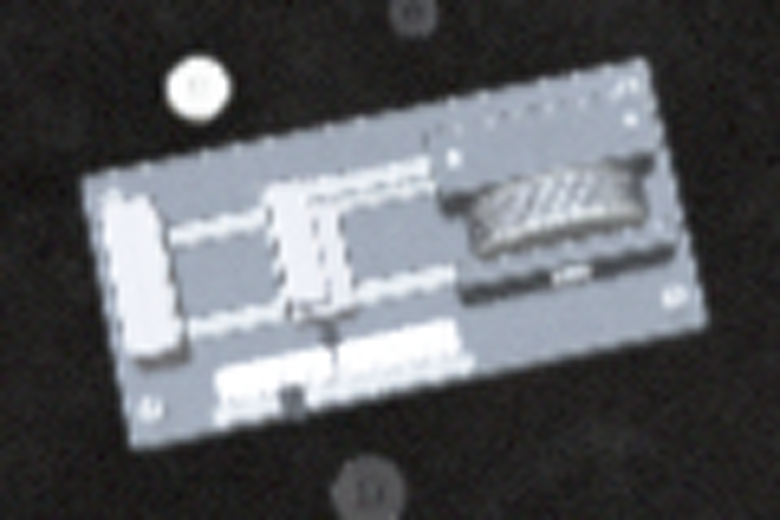

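View pics/sidec.png

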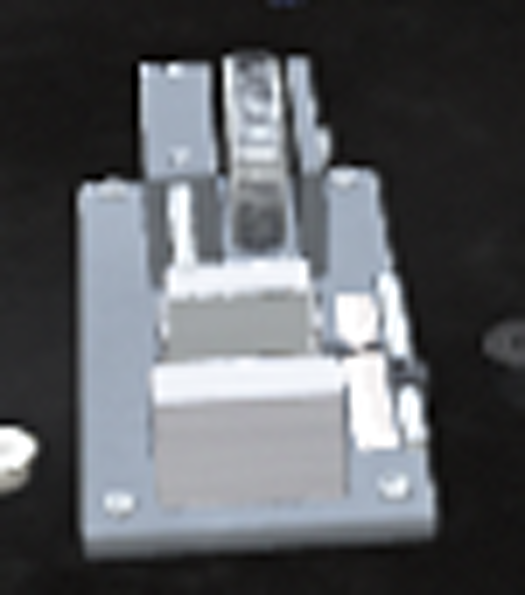

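```bash
cat > h.py <<'E'
import numpy as np, cv2
from cell import ctrl
def bp(c,uv,z):
    f=200/np.tan(np.radians(c["fovy"]/2)); R=np.array(c["R"]);t=np.array(c["t"])
    d=R.T@np.array([(uv[0]-c["cx"])/f,(uv[1]-c["cy"])/f,1]); o=-R.T@t
    return o+d*(z-o[2])/d[2]
def pr(c,X):
    f=200/np.tan(np.radians(c["fovy"]/2)); p=np.array(c["R"])@X+np.array(c["t"])
    return np.array([c["cx"]+f*p[0]/p[2],c["cy"]+f*p[1]/p[2]])
def grab(n,k,crop,s,name):
    x0,x1,y0,y1=crop
    cs=[ctrl.read_camera(n) for _ in range(k)]
    c=cs[0]; im=np.mean([q["img"].astype(float) for q in cs],0)
    a=np.clip(im[y0:y1,x0:x1,::-1],0,255).astype(np.uint8)
    cv2.imwrite("pics/"+name,cv2.resize(a,None,fx=s,fy=s,interpolation=cv2.INTER_CUBIC))
    return c
# crop px u -> image: x0+(u+0.5)/s-0.5
def cu(u,v,crop,s): return (crop[0]+(u+.5)/s-.5, crop[2]+(v+.5)/s-.5)
TC=(240,360,155,235); SC=(270,345,185,270)
E
python3 - <<'E'
from h import *
c=ctrl.read_camera("top"); s=ctrl.read_camera("side")
import pickle; pickle.dump((c,s),open("cams.pkl","wb"))
P=[bp(c,cu(u,v,TC,6.5),.014) for u,v in[(82,178),(648,58),(708,325),(132,450)]]
Q=[bp(s,cu(u,v,SC,7),.014) for u,v in[(80,183),(380,172),(437,535),(85,545)]]
for p in P+Q: print(p)
mod=np.array([[.065,.135],[.065,-.135],[-.065,-.135],[-.065,.135]])
def fit(mod,P):
    P=np.array(P)[:,:2]; m=mod-mod.mean(0); q=P-P.mean(0)
    th=np.arctan2((m[:,0]*q[:,1]-m[:,1]*q[:,0]).sum(),(m*q).sum()); R=np.array([[np.cos(th),-np.sin(th)],[np.sin(th),np.cos(th)]])
    o=P.mean(0)-R@mod.mean(0); return o,th,P-(o+mod@R.T)
o,th,r=fit(mod,P); print(o,np.degrees(th),r*1000)
R=np.array([[np.cos(th),-np.sin(th)],[np.sin(th),np.cos(th)]])
loc=lambda uv,z: R.T@(bp(c,cu(*uv,TC,6.5),z)[:2]-o)
print("ptr",loc((333,350),.026),loc((333,330),.026),"mark",loc((292,398),.034))
print("wheel",[loc(u,.095) for u in[(550,203),(540,180),(560,230)]])
print("jaw",loc((332,270),.04))
E
```

```text
[0.61765315 0.15444372 0.014     ]
[ 0.67670248 -0.10757707  0.014     ]
[ 0.55005683 -0.13457739  0.014     ]
[0.49091732 0.12713392 0.014     ]
[ 0.67558541 -0.10831527  0.014     ]
[ 0.54757658 -0.13268167  0.014     ]
[0.48978597 0.14195856 0.014     ]
[0.6136919  0.16306904 0.014     ]
[0.58383245 0.00985579] 12.600022793961331 [[-0.16448979 -1.34016233]
 [-0.01394049  0.1365515 ]
 [ 0.2095799   1.49490101]
 [-0.03114963 -0.29129018]]
ptr [-0.04162288  0.03611362] [-0.03260127  0.03427354] mark [-0.06064277  0.05821727]
wheel [array([-0.01142452, -0.07031935]), array([-0.00051568, -0.0682852 ]), array([-0.0240244 , -0.07196529])]
jaw [-0.0083447   0.02886693]
```

```bash
cat > ov.py <<'E'
from h import *
import pickle,sys
o=np.array([0.5838,0.0099]);th=np.radians(float(sys.argv[1]))
o=o+np.array([float(sys.argv[4]),float(sys.argv[5])])
wx,wy=float(sys.argv[2]),float(sys.argv[3])
R=np.array([[np.cos(th),-np.sin(th)],[np.sin(th),np.cos(th)]])
W=lambda x,y,z:np.array([*(o+R@[x,y]),z])
c,s=pickle.load(open("cams.pkl","rb"))
for n,cam,C,S in(("top",c,TC,6.5),("side",s,SC,7)):
    a=cv2.imread(f"pics/{n}c.png")
    def pl(P,col):
        q=[]
        for p in P:
            u=pr(cam,W(*p)); q.append([(u[0]-C[0]+.5)*S-.5,(u[1]-C[2]+.5)*S-.5])
        cv2.polylines(a,[np.round(np.array(q)*16).astype(np.int32)],False,col,1,cv2.LINE_AA,4)
    pl([(x,y,.014) for x,y in[(.065,.135),(.065,-.135),(-.065,-.135),(-.065,.135),(.065,.135)]],(0,0,255))
    for dx,col in((-.011,(0,255,0)),(.011,(0,255,255))):
        pl([(wx+dx,wy+.04*np.sin(t),.055+.04*np.cos(t)) for t in np.linspace(-1.57,1.57,40)],col)
    pl([(wx-.011,wy,.095),(wx+.011,wy,.095)],(255,0,255))
    cv2.imwrite(f"pics/{n}_{sys.argv[6]}.png",a)
E
python3 ov.py 12.6 -0.003 -0.07 0 0 a
```

```text
(no output)
```

View pics/top_a.png

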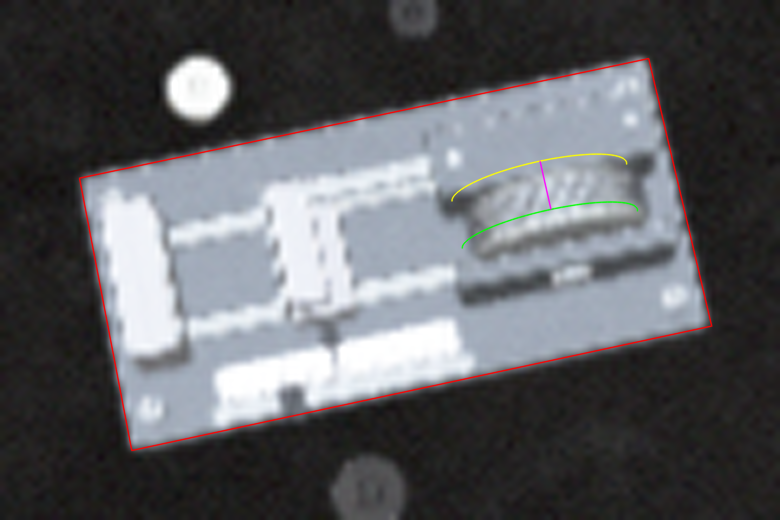

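View pics/side_a.png

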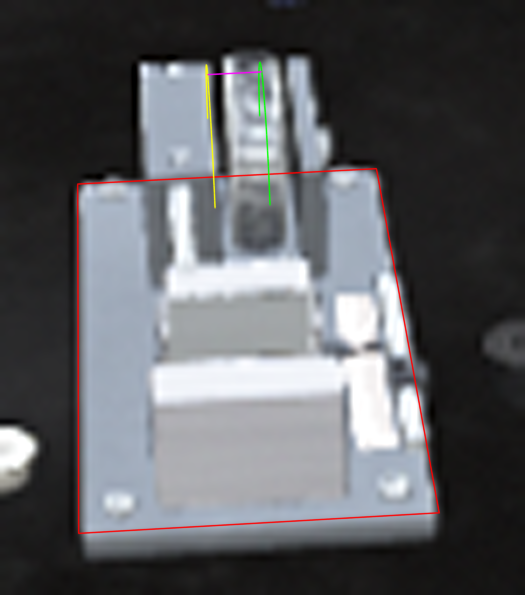

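```bash
python3 ov.py 12.6 -0.010 -0.075 0 0 b
```

```text
(no output)
```

View pics/top_b.png

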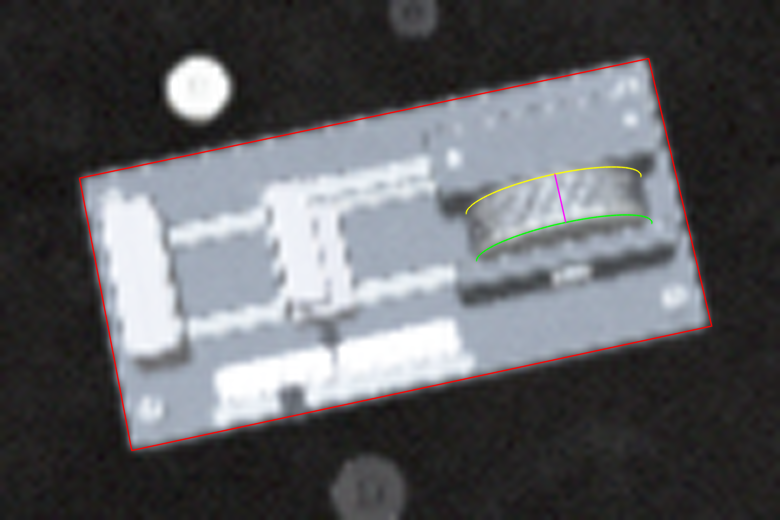

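View pics/side_b.png

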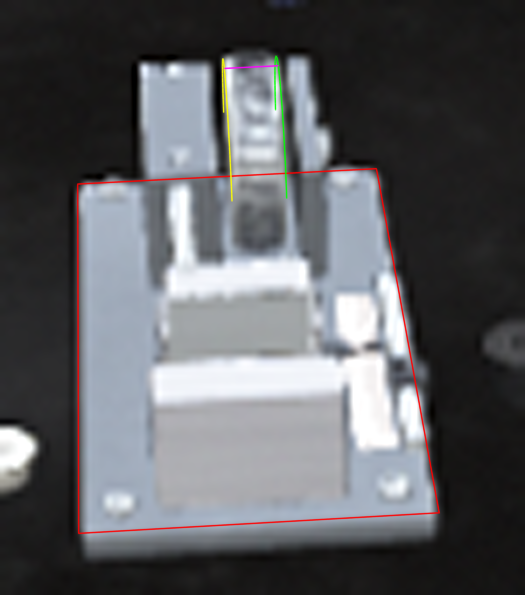

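```bash
python3 -m inch '[[1,-0.7,0,0,0,0,0],[3,-2,0,0,0,0,0],[6,-4,0,0,0,0,0],[9.5,-6.4,0,0,0,0.01,0],[13,-8.9,0,0,0,0.02,0],[16.5,-11.3,0,0,0,0.03,0],[20,-13.7,0,0,0,0.04,0],[23.5,-16,0,0,0,0.05,0],[27,-18.4,0,0,0,0.06,0],[30.5,-20.8,0,0,0,0.075,0]]'
```

```text
clock: 1.2
tcp_pos: [0.414, -0.308, 0.2315]
tcp_rot: [180.0, -0.0, 12.6]
ft_force: [1.0, -1.6, 0.7]
gripper_width: 0.0
```

```bash
python3 -m inch '[[3.2,-2.6,0,0,0,0,0],[6.4,-5.1,0.5,0,0,0,0],[9.5,-7.6,1.5,0,0,0,0],[12.5,-10,3,0,0,0,0],[15.5,-12.3,4.5,0,0,0,0],[18,-14.3,6,0,0,0,0],[20,-15.9,7.5,0,0,0,0],[21.6,-17.2,8.8,0,0,0,0],[22.3,-17.8,9.7,0,0,0,0],[22.56,-17.99,10,0,0,0,0]]'
python3 - <<'E'
from h import *
c=grab("top",1,TC,6.5,"t2.png");grab("side",1,(250,365,150,270),5,"s2.png")
st=ctrl.get_state();print(st["tcp_pos"],st["ft_force"],st["joint_positions"])
E
```

```text
clock: 2.2
tcp_pos: [0.5935, -0.0842, 0.1303]
tcp_rot: [-180.0, 0.1, 12.7]
ft_force: [-0.7, -1.0, -0.1]
gripper_width: -0.003
[ 0.59348253 -0.08591895  0.13111185] [ 0.06234105 -0.12377988  0.09470023] [ 11.0118618   28.80023092 -11.24556552  99.68095366   6.85013914
  52.22995699 -80.49555578]
```

View pics/t2.png

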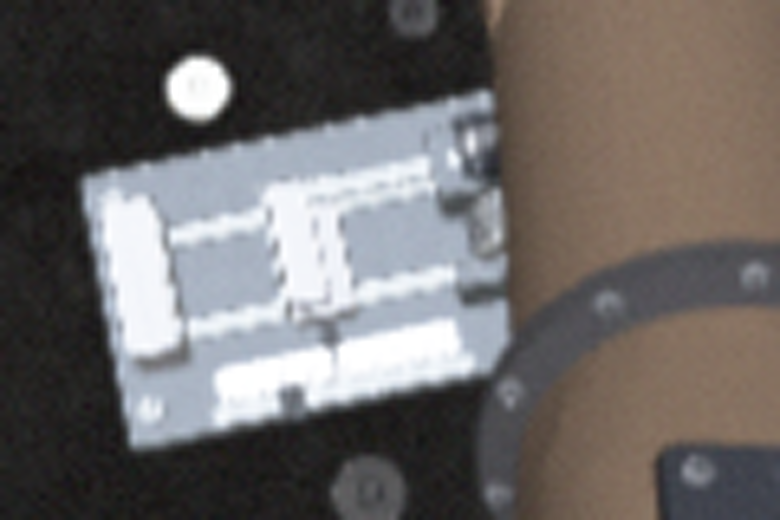

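View pics/s2.png

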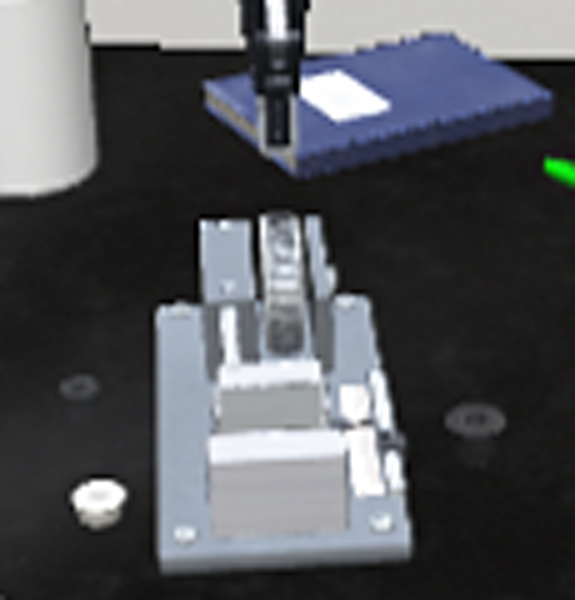

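```bash
python3 -m inch '[[0,0,1.5,0,0,0,0],[0,0,3,0,0,0,0],[0,0,3.7,0,0,0,0],[0,0,4,0,0,0,0],[0,-0.4,4,0,0,0,0],[0,-0.9,4,0,0,0,0],[0,-1.4,4,0,0,0,0],[0,-1.8,4,0,0,0,0],[0,-2,4,0,0,0,0],[0,-2,4,0,0,0,0]]'
python3 - <<'E'
from h import *
c=grab("top",1,TC,6.5,"t3.png");grab("side",1,(250,365,150,270),5,"s3.png")
st=ctrl.get_state();print(st["tcp_pos"],st["ft_force"])
E
```

```text
clock: 3.3
tcp_pos: [0.5891, -0.0653, 0.0922]
tcp_rot: [-180.0, 0.0, 12.6]
ft_force: [-4.9, -0.5, 5.1]
gripper_width: 0.005
[ 0.58906416 -0.06531012  0.09222636] [-4.86708026 -0.74883435  5.73418702]
```

View pics/t3.png

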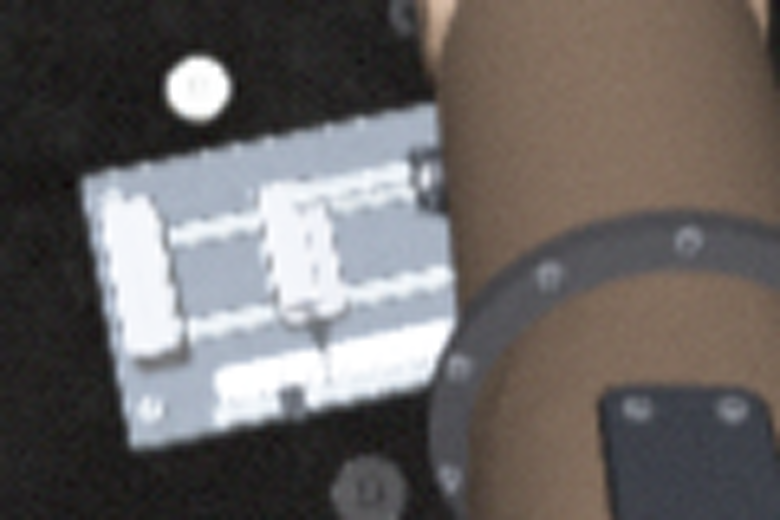

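View pics/s3.png

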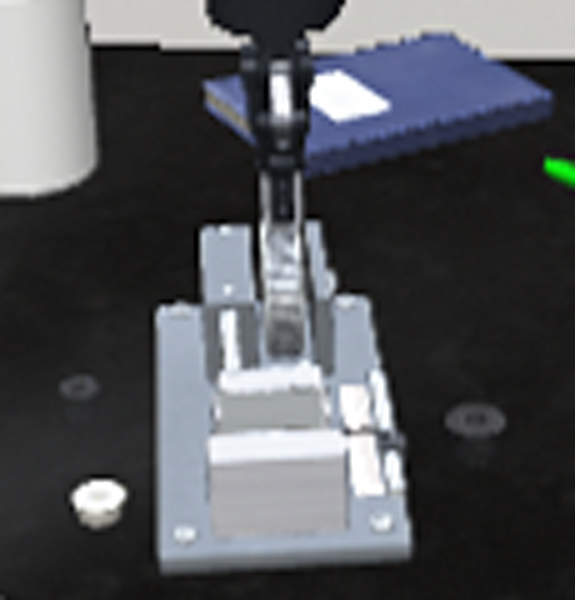

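```bash
python3 -m inch '[[0,-0.4,0,0,0,0,0],[0,-0.9,0,0,0,0,0],[0,-1.4,0,0,0,0,0],[0,-1.8,0,0,0,0,0],[0,-2,0,0,0,0,0],[0,-2,0,0,0,0,0],[0,-2,-0.8,0,0,0,0],[0,-2,-2,0,0,0,0],[0,-1,-2,0,0,0,0],[0,0,-2,0,0,0,0]]'
python3 - <<'E'
from h import *
c=grab("top",1,TC,6.5,"t4.png")
E
```

```text
clock: 4.4
tcp_pos: [0.5904, -0.0672, 0.112]
tcp_rot: [180.0, -0.1, 12.6]
ft_force: [0.2, 0.0, 0.1]
gripper_width: -0.0
```

View pics/t4.png

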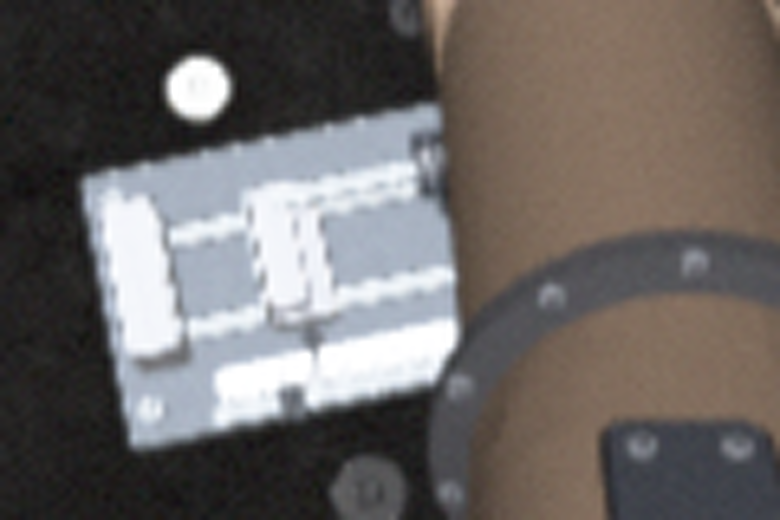

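```bash
cat > meas.py <<'E'
from h import *
import sys
o=np.array([0.5838,0.0099]);th=np.radians(12.6)
R=np.array([[np.cos(th),-np.sin(th)],[np.sin(th),np.cos(th)]])
def rect(cam,img,z,y0=.02,y1=.08,x0=-.07,x1=-.02,r=.0001):
    # cols: gauge y decreasing ; rows: x decreasing
    dst=[];src=[]
    for x,y in((x1,y1),(x1,y0),(x0,y0),(x0,y1)):
        dst.append(pr(cam,np.array([*(o+R@[x,y]),z]))); src.append([(y1-y)/r,(x1-x)/r])
    H=cv2.getPerspectiveTransform(np.float32(src),np.float32(dst))
    return cv2.warpPerspective(img,H,(int((y1-y0)/r),int((x1-x0)/r)),flags=cv2.INTER_CUBIC|cv2.WARP_INVERSE_MAP)
k=int(sys.argv[2]); cs=[ctrl.read_camera("top") for _ in range(k)]
im=np.mean([q["img"].astype(np.float32) for q in cs],0); c=cs[0]
np.save("pics/"+sys.argv[1]+".npy",im)
out=[]
for z in(.026,.034):
    a=rect(c,im,z); b=np.clip(a,0,255).astype(np.uint8)[:,:,::-1].copy()
    for i in range(0,600,50): # 5mm ticks
        cv2.line(b,(i,0),(i,8),(0,0,255),1)
    for i in range(0,500,50): cv2.line(b,(0,i),(8,i),(0,0,255),1)
    out.append(b[:, :])
cv2.imwrite(f"pics/{sys.argv[1]}.png",cv2.resize(np.vstack([out[0],out[1]]),None,fx=.6*1,fy=.6))
cv2.imwrite(f"pics/{sys.argv[1]}_p.png",out[0]);cv2.imwrite(f"pics/{sys.argv[1]}_m.png",out[1])
E
python3 meas.py m1 3
```

```text
(no output)
```

View pics/m1_p.png

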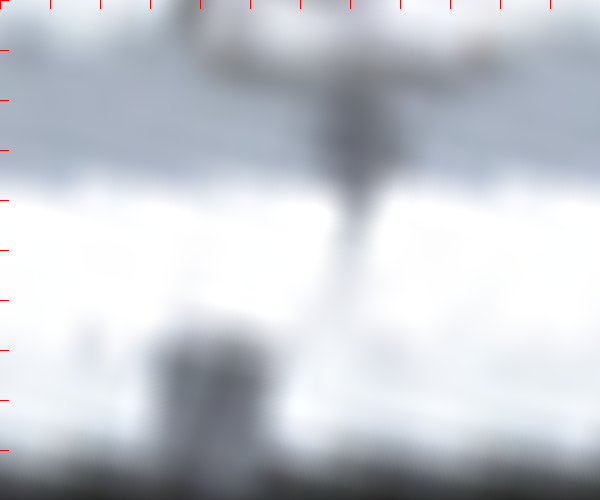

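View pics/m1_m.png

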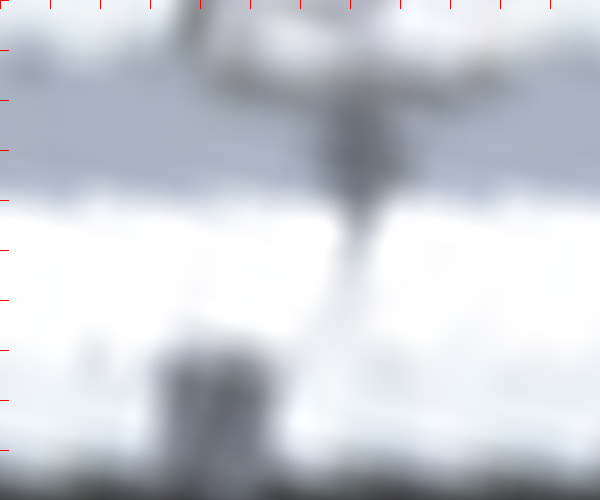

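Run:
```python
import cv2,numpy as np
for n in("pics/top0.png",None):
    a=cv2.imread(n).astype(float).mean(2) if n else np.load("pics/m1.npy").mean(2)
    print("cols 274..304")
    for r in range(200,222): print(r," ".join("%3d"%v for v in a[r,274:304]))
```

```text
cols 274..304
200 174 177 174 171 174 173 174 174 192 234 230 239 239 243 241 231 194 235 237 236 223 235 238 235 213 200 202 208 192 174
201 174 172 176 179 181 178 176 193 225 235 175 212 197 197 203 193 187 234 235 231 207 200 211 207 182 168 169 175 175 173
202 180 169 186 205 231 227 223 228 234 215 136 197 174 166 208 221 222 220 191 177 155 158 175 178 176 172 170 174 174 175
203 229 223 227 231 241 238 235 236 236 204 147 219 195 166 179 186 182 161 132 124 138 164 173 173 174 177 177 176 174 175
204 238 235 236 236 233 215 201 202 208 191 168 186 163 140 130 122 122 135 148 157 159 173 174 174 175 177 173 172 181 183
205 223 208 194 208 205 181 166 168 176 176 176 163 152 157 153 131 113 127 165 172 175 175 174 176 183 184 192 198 230 234
206 191 173 164 173 176 173 174 171 174 174 175 173 168 170 169 141 113 118 159 177 184 187 194 214 230 235 251 252 253 253
207 174 172 172 172 172 172 172 174 174 177 175 172 172 173 174 143 117 122 172 228 235 245 252 253 253 253 254 254 255 255
208 174 175 173 173 172 175 175 174 174 177 183 183 191 197 213 221 175 172 248 253 253 254 25
[... 3683 characters left out ...]
 118 110 147 236 245 223 207 198 205 190 152 125 113 108  84  67  47  41  38  38
217 243 238 233 238 244 243 241 240 236 157 118 117 133 180 198 157 126 106 106 100  76  53  48  42  35  33  27  28  32  31
218 245 242 239 240 240 237 221 205 197 146 109 116 117  95  98  80  62  46  44  38  35  31  30  30  30  30  26  27  32  32
219 243 223 205 196 197 191 152 118 112  98  74  84  79  54  43  36  35  30  29  27  29  29  29  28  30  31  31  26  31  31
220 204 158 122 104 107 101  78  53  49  47  39  41  40  34  34  30  25  31  30  26  28  27  30  25  32  29  30  28  31  33
221 107  82  58  46  45  42  33  33  32  31  33  29  32  32  32  33  30  27  32  28  28  29  26  29  29  30  29  28  28  29
```

Run:
```python
from h import *
import pickle
o=np.array([0.5838,0.0099]);th=np.radians(12.6)
R=np.array([[np.cos(th),-np.sin(th)],[np.sin(th),np.cos(th)]])
c,s=pickle.load(open("cams.pkl","rb"))
L=lambda cam,u,v,z:(R.T@(bp(cam,(u,v),z)[:2]-o)*1000).round(2)
print("p0",L(c,291.05,210.5,.026),"p1",L(c,288.05,210.5,.026), "tip",L(c,288.4,212.5,.026))
for z in(.02,.024,.03,.034):print("tab",z,L(c,284.35,215,z),L(c,284.41,216,z))
im=[ctrl.read_camera("side")["img"].astype(float) for _ in range(3)]
a=np.mean(im,0);np.save("pics/sd1.npy",a)
for n,b in(("sd1",a),("sd0",cv2.imread("pics/side0.png")[:,:,::-1].astype(float))):
    g=b[222:254,312:336]
    cv2.imwrite(f"pics/{n}.png",cv2.resize(g[:,:,::-1].astype(np.uint8),None,fx=18,fy=18,interpolation=cv2.INTER_NEAREST))
```

```text
p0 [-47.83  36.61] p1 [-45.95  45.22] tip [-52.01  45.4 ]
tab 0.02 [-55.7   58.75] [-58.66  59.16]
tab 0.024 [-56.41  58.57] [-59.37  58.98]
tab 0.03 [-57.48  58.3 ] [-60.42  58.71]
tab 0.034 [-58.19  58.12] [-61.12  58.53]
```

View pics/sd1.png

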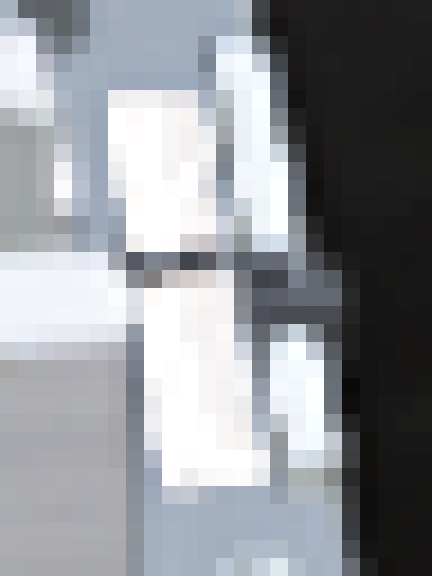

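View pics/sd0.png

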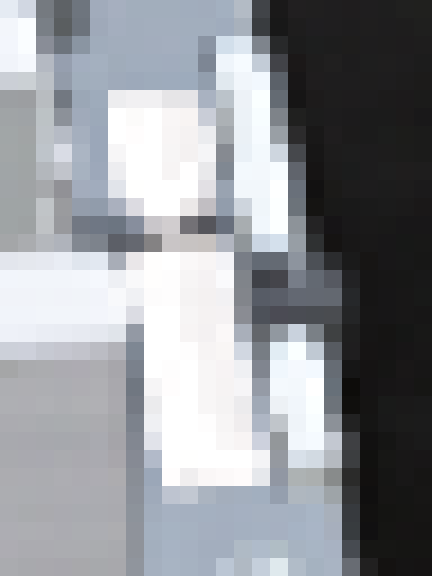

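```bash
python3 -m inch '[[0,1,0,0,0,0,0],[0,2,0,0,0,0,0],[0,2,1,0,0,0,0],[0,2,1.7,0,0,0,0],[0,2,2,0,0,0,0],[0,1.6,2,0,0,0,0],[0,1.2,2,0,0,0,0],[0,0.8,2,0,0,0,0],[0,0.4,2,0,0,0,0],[0,0,2,0,0,0,0]]' &&  python3 -m inch '[[0,-0.4,0,0,0,0,0],[0,-0.8,0,0,0,0,0],[0,-1.2,0,0,0,0,0],[0,-1.6,0,0,0,0,0],[0,-2,0,0,0,0,0],[0,-2,0,0,0,0,0],[0,-2,-0.8,0,0,0,0],[0,-2,-2,0,0,0,0],[0,-1,-2,0,0,0,0],[0,0,-2,0,0,0,0]]'
python3 - <<'E'
from h import *
a=np.mean([ctrl.read_camera("top")["img"].astype(float) for _ in range(3)],0)
b=np.mean([ctrl.read_camera("side")["img"].astype(float) for _ in range(3)],0)
np.save("pics/t5.npy",a);np.save("pics/s5.npy",b)
g=a.mean(2)
for r in range(200,220): print(r," ".join("%3d"%v for v in g[r,270:300]))
cv2.imwrite("pics/s5.png",cv2.resize(b[222:254,312:336,::-1].astype(np.uint8),None,fx=18,fy=18,interpolation=cv2.INTER_NEAREST))
cv2.imwrite("pics/t5.png",cv2.resize(a[155:235,240:360,::-1].astype(np.uint8),None,fx=6.5,fy=6.5,interpolation=cv2.INTER_CUBIC))
E
```

```text
clock: 5.75
tcp_pos: [0.5892, -0.0658, 0.0918]
tcp_rot: [180.0, 0.0, 12.6]
ft_force: [-2.7, -1.4, 8.0]
gripper_width: 0.005
clock: 6.75
tcp_pos: [0.5904, -0.0673, 0.112]
tcp_rot: [180.0, -0.1, 12.6]
ft_force: [0.3, -0.6, -0.4]
gripper_width: 0.003
200 182 181 183 183 182 179 177 229 248 247 246 245 245 242 199 240 241 239 192 222 231 237 245 244 241 242 243 239 221 209
201 181 181 181 182 182 179 192 238 235 245 245 243 244 245 192 240 242 240 218 237 240 241 240 225 209 210 220 214 189 177
202 181 181 184 188 189 175 199 229 187 240 229 210 201 207 183 241 242 239 228 208 201 215 216 194 178 178 187 185 182 182
203 187 179 207 227 235 228 230 208 141 213 196 184 172 196 231 244 228 207 182 157 169 185 184 182 182 182 181 180 183 182
204 232 227 235 241 243 240 240 225 183 237 234 222 179 171 195 200 172 150 143 156 179 182 181 181 181 182 181 181 182 184
205 241 242 242 240 227 215 202 211 186 217 207 186 150 136 126 129 147 161 169 175 181 182 183 181 181 181 181 185 191 193
206 217 209 209 212 198 181 170 183 178 176 161 157 160 140 117 119 146 179 181 181 182 181 184 189 190 196 
[... 927 characters left out ...]
 253 254 248 208 186 151 162 231 248 241 232 239 244 244 241 240 240 243 224 220
215 182 183 186 222 254 253 254 253 253 252 233 246 215 142 128 111 148 234 246 243 240 241 244 238 222 209 203 204 161 145
216 183 184 184 204 248 235 243 243 246 246 236 238 224 139 119 111 144 235 244 224 208 199 205 191 150 124 113 109  85  66
217 183 183 191 217 243 237 233 238 243 244 241 240 236 157 118 116 134 178 199 157 127 106 105 100  76  53  47  42  37  32
218 182 185 201 235 244 241 239 240 240 237 221 204 196 146 106 117 117  92  98  81  60  47  43  38  33  30  35  32  30  30
219 184 182 198 238 244 222 204 196 197 190 151 119 111  99  74  82  76  50  42  35  37  29  30  27  25  30  30  31  32  33
```

View pics/t5.png

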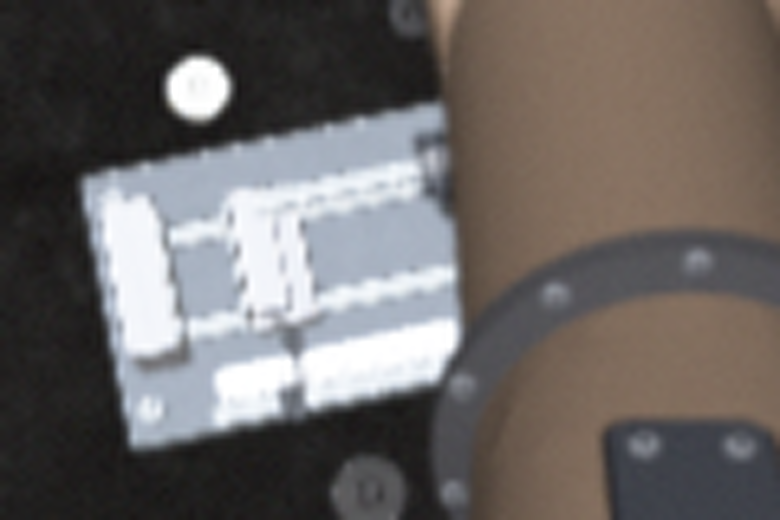

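View pics/s5.png

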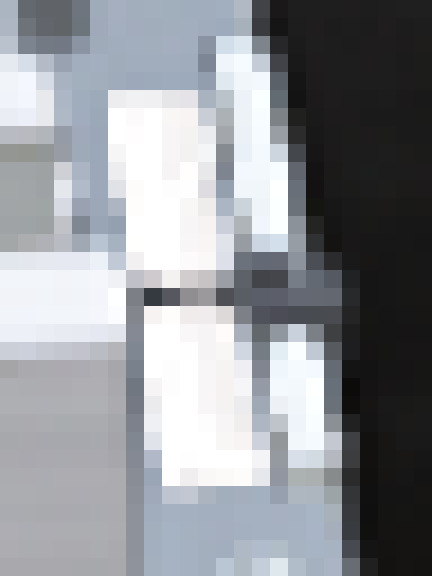

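Run:
```python
from h import *
import pickle
o=np.array([0.5838,0.0099]);th=np.radians(12.6)
R=np.array([[np.cos(th),-np.sin(th)],[np.sin(th),np.cos(th)]])
c,s=pickle.load(open("cams.pkl","rb"))
W=lambda x,y,z:np.array([*(o+R@[x/1000,y/1000]),z/1000])
L=lambda cam,u,v,z:(R.T@(bp(cam,(u,v),z)[:2]-o)*1000).round(2)
for u,v in((285.23,210),(285.33,211),(285.52,212),(285.63,213),(285.7,214)):print("ptr",L(c,u,v,.026))
for z in(14,18,22,26,30,34):
  for x in(-52,-56,-60,-64): print(z,x,"top",pr(c,W(x,58.3,z)).round(1),"side",pr(s,W(x,58.3,z)).round(1), pr(s,W(x,64.3,z)).round(1))
g=np.load("pics/s5.npy"); g0=cv2.imread("pics/side0.png")[:,:,::-1]
for r in range(230,246): print(r," ".join("%3d"%v for v in g[r].mean(1)[316:336])," | "," ".join("%3d"%v for v in g0[r].mean(1)[316:336]))
```

```text
ptr [-42.73  53.02]
ptr [-45.71  53.32]
ptr [-48.75  53.37]
ptr [-51.74  53.64]
ptr [-54.7   54.03]
14 -52 top [284.4 214.1] side [324.5 242.1] [324.7 243.3]
14 -56 top [284.7 215.4] side [326. 242.] [326.2 243.2]
14 -60 top [284.9 216.7] side [327.5 241.9] [327.7 243.1]
14 -64 top [285.2 218. ] side [329.  241.9] [329.2 243. ]
18 -52 top [284.3 213.9] side [324.5 240.8] [324.7 242. ]
18 -56 top [284.6 215.2] side [326.  240.7] [326.2 241.9]
18 -60 top [284.8 216.5] side [327.5 240.7] [327.7 241.8]
18 -64 top [285.1 217.8] side [329.  240.6] [329.2 241.8]
22 -52 top [284.2 213.6] side [324.5 239.5] [324.7 240.7]
22 -56 top [284.5 215. ] side [326.  239.5] [326.2 240.6]
22 -60 top [284.7 216.3] side [327.4 239.4] [327.7 240.6]
22 -64 top [285.  217.6] side [328.9 239.3] [329.2 240.5]
26 -52 top [284.1 213.4] side [324.4 238.3] [324.6 239.4]
26 -56 top [284.4 214.7] side [325.9 238.2] [326.1 239.3]
26 -60 top [284.6 216.1] side [327.4 238.1] [327.6 239.3]
26 -64 top [284.9 217.4] side [328.9 238. ] [329.1 239.2]
30 -52 top [284.  213.2] side [324.4 237. ] [324.6 238.1]
30 -56 top [284.
[... 2377 characters left out ...]
 201  91  30  20  20  22  23
242 173 175 168 130 255 253 255 246 244 240 135 246 249 249 108  20  19  21  21  21  |  174 174 168 130 255 253 255 246 244 240 134 246 249 249 108  22  19  20  23  22
243 175 176 170 120 245 253 255 246 243 246 156 248 247 254 112  11  20  22  22  23  |  175 176 170 120 245 253 255 246 244 246 156 248 247 255 112  11  20  22  23  21
244 176 177 172 123 235 255 255 246 243 236 170 241 246 253 113  14  21  25  24  26  |  176 177 171 123 235 255 255 246 243 236 170 241 246 253 115  14  20  25  25  26
245 172 172 167 130 240 255 255 253 245 238 184 196 243 252 145  34  20  24  26  26  |  172 172 167 131 240 255 255 253 245 238 184 197 244 252 145  34  20  25  26  27
```

```bash
python3 -m inch '[[0,0.6,0,0,0,0,0],[0,1.1,0,0,0,0,0],[0,1.1,1,0,0,0,0],[0,1.1,1.7,0,0,0,0],[0,1.1,2,0,0,0,0],[0,0.8,2,0,0,0,0],[0,0.5,2,0,0,0,0],[0,0.2,2,0,0,0,0],[0,-0.1,2,0,0,0,0],[0,-0.4,2,0,0,0,0]]' &&  python3 -m inch '[[0,-0.3,0,0,0,0,0],[0,-0.6,0,0,0,0,0],[0,-0.7,0,0,0,0,0],[0,-0.7,0,0,0,0,0],[0,-0.7,-0.8,0,0,0,0],[0,-0.7,-2,0,0,0,0],[0,-0.2,-2,0,0,0,0],[0,0.4,-2,0,0,0,0],[0,0.4,-2,0,0,0,0],[0,0.4,-2,0,0,0,0]]'
cat > look.py <<'E'
from h import *
import sys
n=sys.argv[1]
a=np.mean([ctrl.read_camera("top")["img"].astype(float) for _ in range(4)],0)
b=np.mean([ctrl.read_camera("side")["img"].astype(float) for _ in range(4)],0)
np.save(f"pics/t{n}.npy",a);np.save(f"pics/s{n}.npy",b)
g=a.mean(2); m=np.load("pics/m1.npy").mean(2)
for r in range(205,219): print(r," ".join("%3d"%v for v in g[r,278:292])," | "," ".join("%3d"%v for v in (m-g)[r,278:292]))
g=b.mean(2)
for r in range(232,242): print(r," ".join("%3d"%v for v in g[r][316:336]))
cv2.imwrite(f"pics/s{n}.png",cv2.resize(b[222:254,312:336,::-1].astype(np.uint8),None,fx=18,fy=18,interpolation=cv2.INTER_NEAREST))
cv2.imwrite(f"pics/t{n}.png",cv2.resize(a[195:225,265:310,::-1].astype(np.uint8),None,fx=16,fy=16,interpolation=cv2.INTER_NEAREST))
E
python3 look.py 6
```

```text
clock: 8.05
tcp_pos: [0.5887, -0.0624, 0.0915]
tcp_rot: [180.0, 0.0, 12.6]
ft_force: [-2.3, -1.5, 6.8]
gripper_width: -0.003
clock: 9.05
tcp_pos: [0.5893, -0.0667, 0.1109]
tcp_rot: [-180.0, 0.0, 12.5]
ft_force: [0.4, 0.1, 0.8]
gripper_width: -0.002
205 170 182 201 183 146 127 123 144 153 162 181 183 182 182  |   42   6 -25 -15   8  12  21   3 -13 -42 -48 -21 -13  -3
206 147 137 146 132 119 117 134 166 173 180 182 181 183 182  |   36  43  32  45  52  50  34   0 -24 -62 -61 -32  -6   0
207 168 165 167 157 123 118 139 176 180 180 185 191 197 203  |   12  15  16  24  58  63  43   2 -22 -58 -65 -39  -5   0
208 179 181 181 176 141 119 131 181 199 204 223 238 248 252  |    1   0   1   4  41  68  59  10  -8 -40 -80 -14   0   0
209 182 189 191 191 171 124 133 225 252 253 253 254 254 253  |   -1   0   0   3  30  94 102  15   0  -2 -63  -1   0   0
210 207 235 239 248 250 190 210 253 255 255 255 255 254 254  |    0   0   0   0   1  59  43   0   0   0 -36  -2   0   0
211 253 254 254 254 255 232 226 254 255 254 253 255 255 255  |    0   0   0   0   0  20  28   0   0   0 -21  -8   0   0
212 255 255
[... 968 characters left out ...]
  18  23  25  25  26  25  24
234 117 164 162 255 255 255 246 244 209 179 245 253 146  35  22  24  24  24  24  23
235 154 195 179 254 255 255 246 244 226 155 214 223 158  48  18  23  24  23  23  23
236 234 241 201 250 255 255 248 245 243 125 106 107 147  80  43  25  22  22  23  23
237 245 246 239 238 251 255 235 233 240 124  68  71 126 106  90  34  21  22  23  23
238 244 245 253 172 149 193 140 145 151  88  92  97 105 105 105  40  21  22  22  23
239 245 247 253 120  93 146 155  97  83  85  82  78  77  76  76  36  22  21  21  21
240 235 234 231 115 248 255 240 219 220 166 105 151 209 128  64  31  21  20  21  22
241 197 190 181 137 255 255 255 248 250 218 124 236 253 201  91  30  20  21  21  22
```

View pics/t6.png

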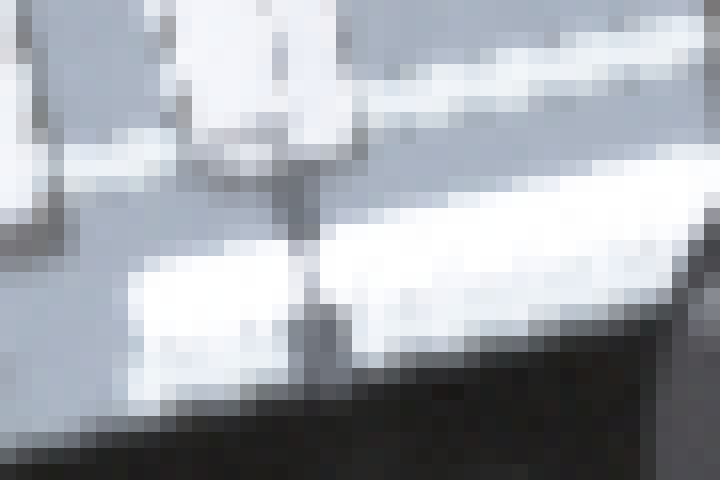

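View pics/s6.png

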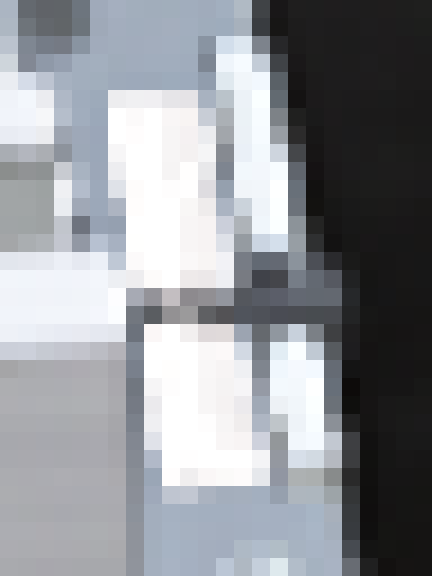

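Run:
```python
from h import *
import pickle
o=np.array([0.5838,0.0099]);th=np.radians(12.6)
R=np.array([[np.cos(th),-np.sin(th)],[np.sin(th),np.cos(th)]])
c,s=pickle.load(open("cams.pkl","rb"))
L=lambda u,v,z:(R.T@(bp(c,(u,v),z)[:2]-o)*1000).round(2)
print("ptr5",L(285.5,212.1,.026),"ptr6",L(283.5,210.6,.026),L(284.05,213,.026),L(284.36,214,.026))
for z in(.026,.028,.03):print("tab",z,L(284.30,215,z),L(284.4,216,z))
```

```text
ptr5 [-49.03  53.48] ptr6 [-43.4   58.34] [-50.75  58.17] [-53.86  57.87]
tab 0.026 [-56.74  58.63] [-59.71  58.92]
tab 0.028 [-57.09  58.54] [-60.06  58.83]
tab 0.03 [-57.45  58.45] [-60.41  58.74]
```

```bash
python3 -m inch '[[0,0.11,0.6,0,0,0,0],[0,0.11,1.4,0,0,0,0],[0,0.11,2,0,0,0,0],[0,0.11,2,0,0,0,0],[0,0,2,0,0,0,0],[0,-0.11,2,0,0,0,0],[0,-0.11,2,0,0,0,0],[0,-0.11,2,0,0,0,0],[0,-0.11,1,0,0,0,0],[0,-0.11,-1,0,0,0,0]]' && python3 look.py 7
```

```text
clock: 10.45
tcp_pos: [0.5881, -0.065, 0.1202]
tcp_rot: [-179.9, 0.2, 12.6]
ft_force: [-0.5, -0.5, -0.9]
gripper_width: 0.001
205 179 184 201 185 147 130 141 147 153 168 182 183 183 184  |   34   4 -25 -16   7   9   4   0 -13 -47 -49 -21 -14  -5
206 147 137 145 134 119 118 143 167 174 180 182 182 183 183  |   36  43  33  44  53  50  25   0 -25 -63 -61 -33  -6   0
207 166 165 167 159 123 119 146 176 181 181 186 190 196 202  |   14  16  16  22  58  62  36   2 -23 -59 -66 -38  -3   0
208 178 179 181 177 145 124 148 186 200 205 223 238 248 252  |    2   2   0   4  37  63  42   5  -9 -41 -80 -14  -1   0
209 182 188 191 192 174 140 205 239 253 253 253 254 254 253  |    0   0  -1   2  27  78  31   2   0  -2 -63  -1   0   0
210 208 235 239 248 251 195 226 253 255 255 255 255 254 254  |    0   0   0   0   1  54  28   0   0   0 -36  -2   0   0
211 253 254 254 254 255 232 231 254 255 254 253 255 255 255  |    0   0   0   0   0  21  23   0   0   0 -21  -8   0   0
212 255 255 254 255 255 240 223 254 255 250 254 255 254 253  |    0   0   0   0   0  10  31   0   0  -1 -17  -7   0   0
213 254 255 25
[... 845 characters left out ...]
  19  23  25  26  26  25  24
234 116 164 162 255 255 255 246 244 209 179 245 253 146  35  21  24  23  24  24  24
235 157 195 179 254 255 255 246 244 227 155 214 223 158  48  18  23  23  22  22  23
236 235 241 201 249 255 255 247 244 243 125 106 106 147  80  44  25  22  23  22  22
237 245 246 238 247 252 255 249 249 235 119  68  71 126 106  91  33  20  22  22  23
238 244 245 253 204 160 194 199 198 144  90  94  97 105 105 105  40  21  23  23  22
239 245 247 253 124  68  95 149 103  95  68  79  79  77  76  76  35  22  21  21  22
240 235 234 233 100 188 251 239 220 222 154 102 152 210 128  64  30  20  20  21  22
241 197 190 182 123 255 255 255 248 250 218 125 236 253 201  90  30  20  20  22  22
```

```bash
python3 -m inch '[[0,0,-1.5,0,0,0,0],[0,0,-4,0,0,0,0],[0,1,-7,0,0,0,0],[0,4,-9,0,0,0,0],[0,7.5,-10,0,0,0,0],[0,11,-10,0,0,0,0],[0,14,-10,0,0,0,0],[0,17,-10,0,0,0,0],[0,19,-10,0,0,0,0],[0,20,-10,0,0,0,0]]' && python3 look.py 8 | sed -n 5,11p
python3 - <<'E'
from h import *
c=grab("top",2,TC,6.5,"t8c.png");grab("side",2,(250,365,150,270),5,"s8c.png")
E
```

```text
clock: 11.85
tcp_pos: [0.6324, -0.2629, 0.2203]
tcp_rot: [180.0, 0.1, 12.4]
ft_force: [-0.7, -0.1, -0.3]
gripper_width: -0.001
209 188 194 196 200 180 144 210 242 253 253 254 254 255 254  |   -6  -5  -6  -4  22  74  26  -1   0  -2 -63  -1   0   0
210 213 239 242 250 252 201 230 254 255 255 255 255 255 254  |   -5  -3  -3  -1   0  49  23   0   0   0 -36  -2   0   0
211 254 254 254 255 255 236 235 254 255 254 254 255 255 255  |    0   0   0   0   0  17  19   0   0   0 -21  -8   0   0
212 255 255 255 255 255 243 227 254 255 252 254 255 254 254  |    0   0   0   0   0   8  27   0   0  -3 -18  -7   0   0
213 255 255 255 255 254 243 186 244 251 247 253 251 239 245  |    0   0   0   0   0   2  62   1  -1  -5 -11 -12  -5  -3
214 255 255 253 255 250 209 142 165 205 236 250 244 236 242  |    0   0   0   0  -2  -1  43   2  -7  -4  -3  -4  -3  -3
215 253 253 238 249 220 145 127 115 159 238 248 245 243 244  |    0   0  -4  -2  -8  -3   2  -1  -5  -3  -2  -2  -3  -4
```

View pics/t8c.png

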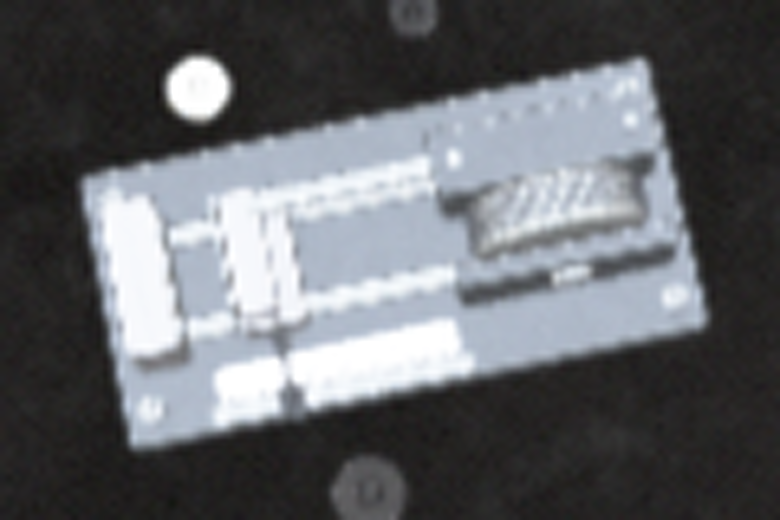

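View pics/s8c.png

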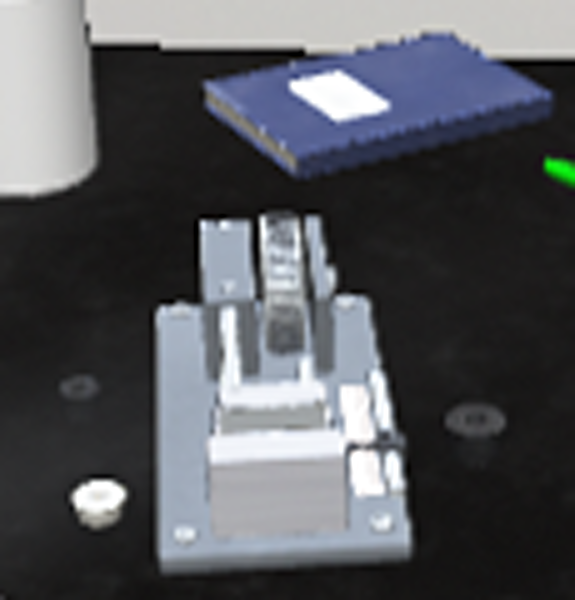

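```bash
python3 -c "
from cell import ctrl
print(ctrl.job_done()); s=ctrl.get_state(); print(s['clock'],s['ft_force'])"
```

```text
the job is handed in; nothing more can be done
None
the job is handed in; nothing more can be done
```

I rolled the wheel with the closed fingertips in four strokes, pressed about 3.5 mm: 40, 40, 22 and 2.2 mm. The pointer travelled about 22 mm and now stands level with the index tab as closely as I could measure. I then lifted the hand clear and handed the job in at about 12 s.

**Last checks:**
- **Top view:** the pointer sits at about 58.3–58.6 mm along the gauge and the tab at about 58.6 mm. That is a difference of 0–0.4 mm, with the pointer short if anything.
- **Side view:** this is much coarser along the gauge, about 1–1.5 mm. It suggested instead that the pointer is up to 1 mm past the tab, so the two views disagree within their uncertainty. I left the setting as it was.
- **Tab position:** I could not pick out the nib on its own in the top view, so I took the middle of the 12 mm saddle as the mark.
- **Surroundings:** the tab's pixels did not change through the strokes. The stoppers, log book and pen showed no movement in the last pictures; I did not check the beaker again.
- **Forces:** the readings I took during the strokes stayed below about 9 N, and the wrist force read close to zero after I withdrew.

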